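# Set the height gauge on the shim and hold the loupe at its index

### The arm

A 6-joint arm with a two-finger parallel gripper is mounted at the origin on the work surface. World frame = base frame: x ahead of the robot, y to its left, z up, the work surface at z = 0. Lengths are in m, angles in rad, forces in N, time in s.
With the tool pointing down it reaches from about 0.35 to 0.975 m from the base axis. Payload 4.9 kg.
Tool frame: the origin (TCP) lies on the centre line of the jaws, within the pads' length; the fingertips stand manip.tip_reach ahead of it and the grasp point (between the pads) is the TCP (manip.tip_reach is the distance from the TCP to the fingertips, in m); z points along the fingers, y is the line along which they close (so a half turn about z gives the same grasp; the last joint's range is limited). The gripper opens to 85 mm and grips with 20 to 120 N. Pads are 22 mm wide; open, the fingers measure 114 mm over their backs; the gripper's body (76 mm by 85 mm) begins 54 mm behind the grasp point. The pads swing forward as they close: fully open they stand 13 mm farther back than shut.
Start: joints at [-0.119, 0.053, 1.613, -0, 1.476, -0.119], TCP at [0.625, 0, 0.25] pointing down, gripper open.
Joint ranges: [-3.01, 3.01], [-1.01, 2.22], [0.06, 2.58], [-1.02, 4.17], [0.09, 2.62], [-3.14, 3.14]. Speed limits (rad/s): [2.57, 2.57, 3.14, 3.14, 3.14, 3.14].

### API

Orientations are given as a unit quaternion [w, x, y, z].
In Python, from plant import manip gives the robot as it stands. The module is installed in compiled form; this text tells all that it offers.
- The arm moves only by the tool move_arm, never from a script. Its argument "rows" is a list of rows, each a list of 7 numbers: the shift along the tool's x, y, z in cm, then the turn, a rotation vector about the tool's x, y, z in degrees, then the opening, from -1 (shut) to 1 (fully open). In form: [[tx, ty, tz, ax, ay, az, jaw], ...]. A call has 1 to 20 rows; each row shifts and turns the commanded pose from where the row before left it, along the tool's axes as they then stand; what a row does not reach is not made up. A row lasts 1/12 s, in which the tool goes at most 41.7 mm and 7.16 degrees, less where a joint would pass 70% of its speed; a pose out of reach is approached as far as the arm can. A call is refused whole if a number of a shift passes 4.17 or a number of a turn 7.16, either way. A call with a gripper value outside its range is refused whole. The fingers move at their own pace and stop on an object; the grip force is fixed at half the most. Time passes only in rows, so rows that do not move let the fingers close. It gives the time, the measured TCP pose, the force, the opening and the grip force at its end, in the units of the state.
- manip.state(): the state, without advancing time (a new reading comes with each control period).
- manip.grab_frame(name): name is "scene" or "side" or "wrist"; returns a dict with "img" (400x640x3 uint8, blue, green, red), "mtx" (3x3 intrinsics, pixels), "R" (3x3) and "t" (3): a world point X has camera coordinates R X + t. Camera axes: x right, y down, z forward; pixel columns grow to the right and rows downward; lengths in m; the calibration is good to about 2 mm. A picture is of the moment at which its call begins. There is no depth.
- manip.job_done(): hands the job in; it is judged then, once.
The state is a dict: "time": time; "joint_pos": joint angles; "joint_vel": joint speeds; "joint_efforts": joint torques, N m; "tool_pos": TCP position; "tool_rot": TCP orientation; "contact_force": force on the tool from outside, world axes, zero at the start; "ft_torque": the same for the moment, N m; "gripper_width": opening from 0.0 (shut) to 1.0 (fully open); "grasp_force": force on a finger pad.
Only numpy, scipy, OpenCV 4.12 (cv2) and the standard library are available. Lean on these libraries where they do the work, as an engineer would, in place of code of your own. Each camera call takes 0.05 s, during which the arm holds its last target. There are 200 camera calls.

### The job

Inspect the circled scratch on the shim: first slide the height gauge's head down until its sprung brass foot stands on the shim and is pushed in a few millimetres, not to its stop, so that the red index marks the loupe's working height, and leave the gauge standing so. Then take the loupe by its handle and hold it still and level with its lens centred over the circled scratch and its rim at the height of the red index, touching nothing, with the shim and the other tools left where they are. The program finishes while still holding the loupe there: do not put it down.

Things in the scene. Friction and masses are not known exactly. Their poses are not given: they have to be found in the camera images.
- gauge: column height gauge standing fixed on the table: grey iron base 100 x 80 x 32 mm under a flat graduated steel beam 10 (x) x 26 (y) mm that rises to 327 mm. Origin: on the beam's axis, at table level; z up; its own -x is the direction in which jaw and index arm point, out over the shim. The base reaches from x = -38 to +62 mm
- gauge_head (a joint): height reading of the gauge's sliding head (m): height above the table of the foot's underside with the foot fully sprung out; grows upwards. Friction (about 6 N) holds the 250 g head wherever it is left. The head is one piece: slide blocks 34 x 44 mm around the beam (top 96 mm above the reading), an upper index arm and a lower jaw with the sprung foot
- gauge_grip (a point): place to take the head: on the middle of the index arm, a level aluminium bar 14 mm wide (gauge y) and 14 mm tall, free from above and below, running along the gauge's x axis from the beam out to x = -104 mm; this point is 88 mm out from the beam's axis, at mid-height of the bar, 85 mm above the head's reading
- gauge_index (a point): red tip of the index arm (14 wide, 6 mm tall), 118 mm out from the beam's axis; the point is at the end of the tip at mid-height. It marks the working height for the loupe and moves with the head, 85 mm above the head's reading
- foot_tip (a point): centre of the underside of the brass foot (13 mm round) springing out below the lower jaw, 100 mm out from the beam's axis, straight under the index arm. Jaw and foot barrel reach 112 mm out from the beam and at most 50 mm above the head's reading. Moves with the head and its own spring travel
- gauge_foot (a joint): how far the sprung foot is pushed up into its barrel (m): 0 sprung out, 0.012 at its stop. Stiffness 200 N/m over a preload of 0.6 N
- block: dark hardwood block 190 x 100 mm, fixed beside the gauge, long side along its own x, which runs with the gauge's x. Its thickness differs: top face 42 to 62 mm above the table, always 62 mm above this origin (which may lie below the table top). A spring-steel clip on its -x end pins the shim and rises up to 22 mm over the top within 50 mm of that end
- shim: loose aluminium shim 145 x 60 x 2 mm lying on the block, pinned by the clip at its -x end. Origin: centre of its underside; z up; its top is 2 mm above. The +x end lies under the gauge's foot
- shim_mark (a point): the scratch to inspect, in the middle of a red circle 22 mm across on the shim's top face, 22.5 mm from the shim's centre toward the clip
- loupe: hand loupe lying flat on the table: round glass in a black rim 74 mm across and 14 mm tall, with a straight black flat-sided handle along the loupe's own -x axis. Origin: centre of the lens at the underside of the rim; z is the lens axis. Handle 18 mm wide (y), 16 mm tall, from 48 to 153 mm out from the lens centre. Whole loupe about 140 g
- loupe_grip (a point): place to take the loupe: middle line of the handle, 80 mm out from the lens centre, 8 mm above the rim's underside
- loupe_lens (a point): centre of the lens, at mid-height of the rim (7 mm above the rim's underside)
- angle_plate: bystander: squat cast iron angle plate 70 x 60 x 72 mm, loose; origin under its middle
- cam_lever: bystander: yellow zinc-plated cam lever, 124 mm long, 18 mm tall, loose; origin under its middle
- tenon_key: bystander: blue anodized tenon key 50 x 22 x 20 mm, loose; origin under its middle
- step_block: bystander: dark steel step block 60 x 28 x 55 mm, loose; origin under its middle
- strap_clamp: bystander: steel strap clamp 110 x 30 x 18 mm, loose; origin under its middle
Things that resemble listed ones, but are neither listed nor needed, are in the scene too. Leave any orange or turquoise look-alike of the loupe alone. There is more than one size of the shim; the job needs the smallest.

How it is judged:
On the way, in this order (a step that is already met when the one before it is completed fails the run):
1. the gauge's sprung foot stands on the shim, pushed in between 1.5 and 9 mm (value of joint gauge_foot between 0.0015 and 0.009 m and z of foot_tip in the frame of shim between -0.001 and 0.004 m and velocity of joint gauge_head between -0.005 and 0.005 m/s), for 0.3 s.
2. the loupe is in the fingers, lifted clear of the table, with the gauge left standing (contact force between loupe and the fingers above 1 N and height (world z) of loupe_lens above 0.05 m and contact force between gauge and the arm below 0.1 N and contact force between gauge and the fingers below 0.1 N), for 0.2 s.
At the end, for the whole second after the job is handed in: Loupe held still by the fingers alone: mid-rim within 6 mm of the red index's height, lens within 12 mm sideways of the scratch, level within 7 degrees. The gauge stands free, its foot on the shim pushed in 1.5 to 9 mm; the shim is within 8 mm of its start (z of loupe_lens in the frame of gauge_index between -0.006 and 0.006 m and horizontal distance between loupe_lens and shim_mark below 0.012 m and angle between loupe's own z axis and vertical below 0.12 rad and contact force between loupe and the fingers above 1 N and contact force between loupe and gauge below 0.1 N and contact force between loupe and block below 0.1 N and contact force between loupe and shim below 0.1 N and contact force between gauge and the fingers below 0.1 N and contact force between gauge and the arm below 0.1 N and linear speed of loupe below 0.02 m/s and angular speed of loupe below 0.15 rad/s and value of joint gauge_foot between 0.0015 and 0.009 m and z of foot_tip in the frame of shim between -0.001 and 0.004 m and distance of shim from where it was at the start of the episode below 0.008 m); the arm keeps its last pose, push and grip.
It fails at once if the gauge's foot is driven onto its stop (value of joint gauge_foot above 0.0112 m).
It fails at once if the shim is pulled or knocked out of place (distance of shim from where it was at the start of the episode above 0.01 m).
It fails at once if another tool on the table is shifted by more than 20 mm (distance of any of angle_plate, cam_lever, tenon_key, step_block, strap_clamp from where it was at the start of the episode above 0.02 m).
It also fails if it takes over 51 s, if anything falls off the work surface, if the arm or the gripper's body presses on something with over 40 N, if the wrist force passes 120 N, or if a joint passes its speed limit or range.

## Working session

There is one attempt and no reset: what is moved stays moved. The work goes in short steps, Python scripts to look and compute and a tool call to move; the robot and the scene stay as the last step left them, time stands still between calls to the robot, and variables do not carry over. Pictures are saved under pics/ and viewed, at most 10 in all, crops included, and the job is handed in when it is done.

Besides the shell and the picture viewer there is one more tool, called after "Request:" by a JSON object that holds its "method" and its "body", one argument or row to a line. move_arm: Moves the arm, as the interface text tells. Its arguments: {"type":"object","properties":{"rows":{"type":"array","items":{"type":"array","items":{"type":"number"}}}},"required":["rows"]}

```bash
mkdir -p pics
cat > h.py <<'E'
import numpy as np, cv2, pickle
from plant import manip
def grab(n, tag):
    f=manip.grab_frame(n); cv2.imwrite(f'pics/{tag}.png',f['img']); pickle.dump(f,open(f'pics/{tag}.pkl','wb')); return f
def load(tag): return pickle.load(open(f'pics/{tag}.pkl','rb'))
def ray(f,p):
    R,t=np.array(f['R']),np.array(f['t']).ravel(); c=-R.T@t
    d=R.T@np.linalg.inv(f['mtx'])@np.array([p[0],p[1],1.]); return c,d/np.linalg.norm(d)
def onz(f,p,z):
    c,d=ray(f,p); return c+d*(z-c[2])/d[2]
def tri(*fp):
    A=np.zeros((3,3));b=np.zeros(3);rs=[ray(f,p) for f,p in fp]
    for c,d in rs:
        M=np.eye(3)-np.outer(d,d);A+=M;b+=M@c
    X=np.linalg.solve(A,b)
    return X,[np.linalg.norm(np.cross(X-c,d)) for c,d in rs]
def proj(f,X):
    q=f['mtx']@(f['R']@np.array(X)+np.array(f['t']).ravel()); return q[:2]/q[2]
E
python3 - <<'E'
from h import *
for n in ("scene","side","wrist"):
    f=grab(n,n+"0"); print(n,np.round(-np.array(f['R']).T@np.array(f['t']).ravel(),3))
s=manip.state(); print(s, manip.tip_reach)
a=[cv2.imread(f'pics/{n}0.png') for n in("scene","side","wrist")]
E
```

```text
scene [1.169 0.22  1.102]
side [0.174 0.846 0.778]
wrist [0.625 0.082 0.373]
{'time': 0.15, 'joint_pos': array([-1.18988400e-01,  5.32430193e-02,  1.61398151e+00,  2.05430401e-06,
        1.47595920e+00, -1.19032949e-01]), 'joint_vel': array([-0.00037469, -0.00152476, -0.00493646, -0.00030758, -0.00029056,
        0.00070191]), 'joint_efforts': array([ 5.10442842e-04, -3.94241810e+01, -3.70721948e+01, -1.15854355e-04,
        4.61802789e-03,  5.00508997e-05]), 'tool_pos': array([6.24553772e-01, 6.15508385e-05, 2.49320211e-01]), 'tool_rot': array([-6.25972280e-04,  7.07090876e-01,  7.07122238e-01, -4.90958208e-04]), 'contact_force': array([-0.25235362, -0.30425431,  0.09974579]), 'ft_torque': array([ 0.01367203, -0.0325116 ,  0.00545967]), 'grasp_force': 0.0, 'gripper_width': 1.0026061239531268} 0.019
```

View pics/scene0.png

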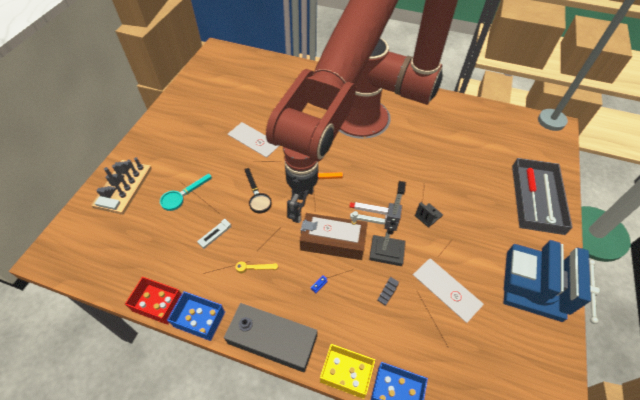

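View pics/side0.png

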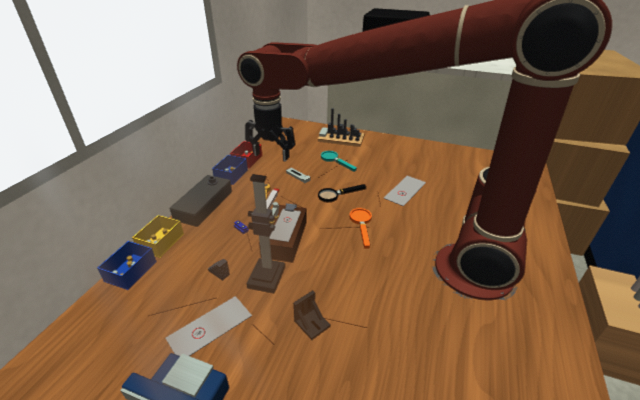

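Scene: gauge at (393,215) with jaws pointing left to the red tip (352,205), block with shim and circle (327,228), black loupe rim (260,203) with handle end (249,172). Turquoise (172,200) and orange (325,175) are look-alikes; larger shims lie loose at (253,139) and (448,290). An enlarged crop will confirm.

Run:
```python
from h import *
a=load('scene0')['img'][160:270,230:430]; b=load('side0')['img'][165:295,225:375]
a=cv2.resize(a,None,fx=4,fy=4,interpolation=2)[:300*2]
b=cv2.resize(b,(346*2,300*2),interpolation=2)
cv2.imwrite('pics/c1.png',a); cv2.imwrite('pics/c2.png',b)
```

```text
(no output)
```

View pics/c1.png

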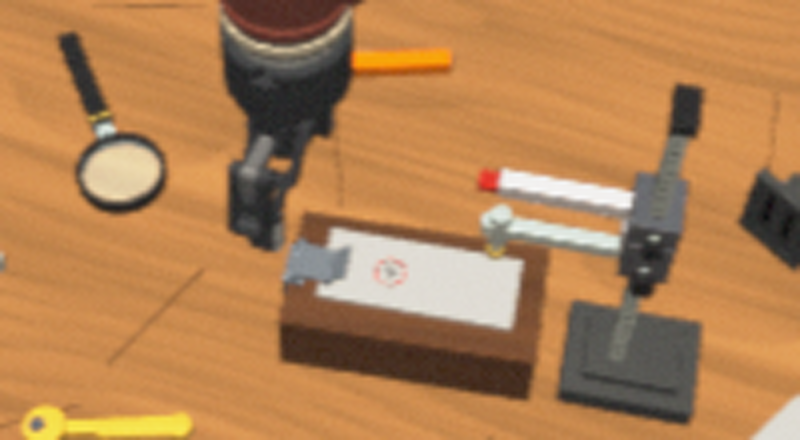

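View pics/c2.png

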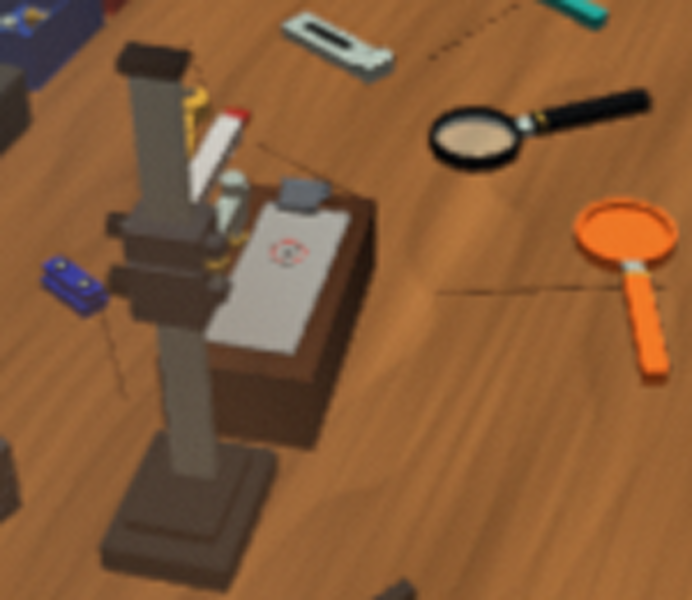

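View pics/wrist0.png

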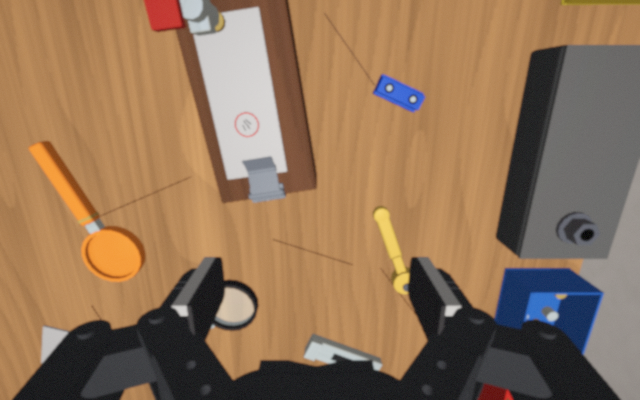

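The wrist view shows the foot over the shim's end at (205,20), the circle at (246,125), the clip at (264,175) and the loupe at (230,304). The crops confirm the black loupe and the block's clipped shim. I'll triangulate next.

```bash
cat >> h.py <<'E'
def red(f,box,mins=90):
    x0,y0,x1,y1=box; h=cv2.cvtColor(f['img'],cv2.COLOR_BGR2HSV)[y0:y1,x0:x1]
    m=((h[...,0]<8)|(h[...,0]>172))&(h[...,1]>mins)&(h[...,2]>80)
    ys,xs=np.nonzero(m); return np.array([xs.mean()+x0,ys.mean()+y0]),len(xs),(xs.min()+x0,xs.max()+x0,ys.min()+y0,ys.max()+y0)
E
python3 - <<'E'
from h import *
S,D,W=load('scene0'),load('side0'),load('wrist0')
rs=red(S,(346,198,356,212),150); rd=red(D,(270,185,282,196),120); print(rs,rd)
print('tip',tri((S,rs[0]),(D,rd[0])))
def ring(f,box):
    x0,y0,x1,y1=box; c=f['img'][y0:y1,x0:x1].astype(int); m=(c[...,2]-c[...,1]>25)&(c[...,2]-c[...,0]>25)
    ys,xs=np.nonzero(m); (cx,cy),(w,h),a=cv2.minAreaRect(np.c_[xs,ys].astype(np.float32)); return np.array([cx+x0,cy+y0]),(w,h)
ms=ring(S,(319,221,336,236)); md=ring(D,(280,213,295,226)); mw=ring(W,(232,108,262,140)); print(ms,md,mw)
print('mark',tri((S,ms[0]),(D,md[0]),(W,mw[0])))
a=lambda p:np.array(p)/4+[230,160]
b=lambda p:np.array(p)/4.614+[225,165]
for n,p,q in [('shim NW?far gauge corner',(523,261),(349,211)),('lens',(122,172),(476,138)),('handle end',(68,36),(646,98)),('handle start',(100,118),(530,126)),('beamtop',(688,90),(155,50))]:
    print(n,np.round(tri((S,a(p)),(D,b(q))),4) if 0 else tri((S,a(p)),(D,b(q))))
# shim corners on block-top plane
z=tri((S,ms[0]),(D,md[0]),(W,mw[0]))[0][2]
for p in [(523,261),(512,328),(320,296),(355,230)]: print(onz(S,a(p),z))
for p in [(194,15),(262,8),(287,171),(228,180)]: print('w',onz(W,p,z))
for p in [(292,108+0)]: pass
E
```

```text
(array([351.59090909, 204.77272727]), 22, (np.int64(350), np.int64(354), np.int64(202), np.int64(207))) (array([276.42857143, 189.28571429]), 7, (np.int64(274), np.int64(278), np.int64(189), np.int64(190)))
tip (array([0.55646851, 0.11160168, 0.21537091]), [np.float64(0.002034427185227162), np.float64(0.0020344271852272473)])
(array([327., 227.]), (6.0, 8.0)) (array([287.25000095, 219.25      ]), (6.363960266113281, 5.656853675842285)) (array([246. , 124.5]), (25.0, 24.0))
mark (array([0.55741866, 0.04890723, 0.06495952]), [np.float64(0.0010025080903296128), np.float64(0.0005302896996058631), np.float64(0.0013688757292464838)])
shim NW?far gauge corner (array([0.51921125, 0.11853207, 0.12826629]), [np.float64(0.041444513174370035), np.float64(0.04144451317437004)])
lens (array([ 0.50583105, -0.19627648,  0.00665733]), [np.float64(0.001280314261930613), np.float64(0.0012803142619304802)])
handle end (array([ 0.39255825, -0.29606279,  0.00989912]), [np.float64(0.00013201545260542406), np.float64(0.00013201545260551668)])
handle start (array([ 0.46801188, -0.23040677,  0.00958017]), [np.float64(0.003833336074272703), np.float64(0.0038333360742726654)])
beamtop (array([0.5378435 , 0.22387765, 0.3316376 ]), [np.float64(0.0018303377339788588), np.float64(0.001830337733978781)])
[0.51707811 0.14158528 0.06495952]
[0.57482743 0.14933696 0.06495952]
[0.59581592 0.00880779 0.06495952]
[0.53273635 0.01436627 0.06495952]
w [0.52061557 0.14100413 0.06495952]
w [0.57887663 0.1462847  0.06495952]
w [0.59612648 0.00441435 0.06495952]
w [ 0.5371285  -0.00487609  0.06495952]
```

Request:
{"method": "move_arm", "body": {
  "rows": [
    [0, 0, -0.4, 0, 0, 6.83, -1],
    [0, 0, -0.4, 0, 0, 6.83, -1],
    [0, 0, -0.4, 0, 0, 6.83, -1],
    [0, 0, -0.4, 0, 0, 6.83, -1],
    [0, 0, -0.4, 0, 0, 6.83, -1],
    [0, 0, -0.4, 0, 0, 6.83, -1],
    [0, 0, -0.4, 0, 0, 6.83, -1],
    [0, 0, -0.4, 0, 0, 6.83, -1],
    [0, 0, -0.4, 0, 0, 6.83, -1],
    [0, 0, -0.4, 0, 0, 6.83, -1],
    [0, 0, 0, 0, 0, 6.83, -1],
    [0, 0, 0, 0, 0, 6.83, -1],
    [0, 0, 0, 0, 0, 0, -1],
    [0, 0, 0, 0, 0, 0, -1]
  ]
}}

```text
time: 1.32
tool_pos: [0.6248, 0.0, 0.2899]
tool_rot: [-0.0, 0.997, 0.072, -0.0]
contact_force: [0.0, -0.8, 0.2]
gripper_width: 0.0
grasp_force: 0.0
```

Run:
```python
from h import *
for n in ("scene","side","wrist"): grab(n,n+"1")
cv2.imwrite('pics/c3.png',load('side1')['img'])
print(manip.state()['tool_rot'])
```

```text
[-4.05505418e-05  9.97475917e-01  7.10051433e-02 -2.49080528e-04]
```

View pics/wrist1.png

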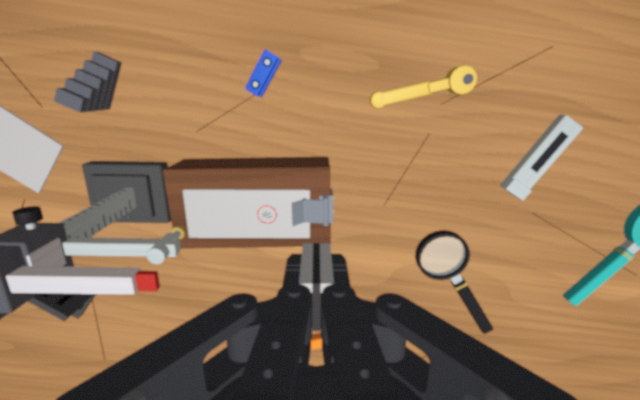

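The new wrist view shows everything aligned with the bar: red tip end (158,281), foot (178,233), circle (267,214), loupe rim (442,254) and handle end (487,328). Next step: refine by triangulation.

Run:
```python
from h import *
S,D,W0,W=[load(k) for k in('scene1','side1','wrist0','wrist1')]
rs=red(S,(344,196,358,214),120);rd=red(D,(268,183,284,198),90);rw=red(W,(125,262,170,300),120);print(rs,rd,rw)
print('tipSW',tri((S,rs[0]),(W,rw[0])),'SDW',tri((S,rs[0]),(D,rd[0]),(W,rw[0])))
def ring(f,box):
    x0,y0,x1,y1=box; c=f['img'][y0:y1,x0:x1].astype(int); m=(c[...,2]-c[...,1]>25)&(c[...,2]-c[...,0]>25)
    ys,xs=np.nonzero(m); (cx,cy),(w,h),a=cv2.minAreaRect(np.c_[xs,ys].astype(np.float32)); return np.array([cx+x0,cy+y0])
ms,md,mw,mw0=ring(S,(319,221,336,236)),ring(D,(280,213,295,226)),ring(W,(252,200,282,228)),ring(W0,(232,108,262,140))
print('mark',tri((S,ms),(D,md),(W,mw),(W0,mw0)), tri((W,mw),(W0,mw0)))
def dark(f,box,s):
    x0,y0,x1,y1=box; g=f['img'][y0:y1,x0:x1].max(2); m=(g<70).astype(np.uint8)
    n,l,st,c=cv2.connectedComponentsWithStats(m); o=[]
    for i in np.argsort(-st[1:,4])[:2]+1:
        ys,xs=np.nonzero(l==i); pts=np.c_[xs+x0,ys+y0].astype(np.float32); o.append((pts.shape[0],pts.min(0),pts.max(0),cv2.minAreaRect(pts)))
        print(s,len(pts),pts.min(0),pts.max(0),cv2.minAreaRect(pts), cv2.fitEllipse(cv2.convexHull(pts.astype(np.int32))) if len(pts)>60 else '')
dark(S,(238,160,280,220),'S');dark(D,(312,178,372,206),'D');dark(W,(405,222,500,340),'W')
```

```text
(array([351.69565217, 204.73913043]), 23, (np.int64(350), np.int64(354), np.int64(202), np.int64(207))) (array([276.2, 189.4]), 10, (np.int64(274), np.int64(278), np.int64(188), np.int64(191))) (array([146.59322034, 280.82082324]), 413, (np.int64(135), np.int64(158), np.int64(271), np.int64(290)))
tipSW (array([0.55858764, 0.11334757, 0.21528462]), [np.float64(0.00043991119313875507), np.float64(0.00043991119313885086)]) SDW (array([0.55744936, 0.11254995, 0.21539136]), [np.float64(0.0009034200097598098), np.float64(0.0025814238958164265), np.float64(0.0017310819882001205)])
mark (array([0.55834197, 0.04907583, 0.06563912]), [np.float64(0.001431653294168719), np.float64(0.0006537662574646391), np.float64(0.0013676066355678875), np.float64(0.0006505373597057405)]) (array([0.55852839, 0.04937525, 0.06309326]), [np.float64(0.00025569367402015765), np.float64(0.0002556936740200718)])
S 68 [246. 169.] [255. 187.] ((250.0, 178.0), (19.683704376220703, 3.3425159454345703), 68.19859313964844) ((250.3690185546875, 178.40878295898438), (4.612816333770752, 21.417095184326172), 158.6911926269531
[... 215 characters left out ...]
568115, 25.91176414489746), 77.90524291992188) ((352.3891296386719, 188.96421813964844), (5.5177106857299805, 29.443368911743164), 78.56920623779297)
D 105 [318. 188.] [338. 201.] ((328.0, 194.5), (20.0, 13.0), 0.0) ((327.6510925292969, 194.67813110351562), (13.714019775390625, 20.09552574157715), 90.463134765625)
W 1440 [405. 299.] [473. 339.] ((439.0, 319.0), (68.0, 40.0), 0.0) ((493.3924560546875, 349.224365234375), (6.257424354553223, 30.283727645874023), 0.0)
W 467 [459. 288.] [491. 331.] ((474.8362731933594, 309.5990905761719), (48.89858627319336, 9.635632514953613), 58.81502914428711) ((475.22625732421875, 309.35137939453125), (13.40939712524414, 56.25625228881836), 148.1591339111328)
```

Request:
{"method": "move_arm", "body": {
  "rows": [
    [-0.62, -1.81, 0, 0, 0, 0, -1],
    [-0.62, -1.81, 0, 0, 0, 0, -1],
    [-0.62, -1.81, 0, 0, 0, 0, -1],
    [-0.62, -1.81, 0, 0, 0, 0, -1],
    [-0.62, -1.81, 0, 0, 0, 0, -1],
    [-0.62, -1.81, 0, 0, 0, 0, -1],
    [-0.62, -1.81, 0, 0, 0, 0, -1],
    [-0.6, -1.8, 0, 0, 0, 0, -1],
    [0, 0, 1, 0, 0, 0, -1],
    [0, 0, 1, 0, 0, 0, -1],
    [0, 0, 1, 0, 0, 0, -1],
    [0, 0, 0.5, 0, 0, 0, -1],
    [0, 0, 0, 0, 0, 0, -1],
    [0, 0, 0, 0, 0, 0, -1]
  ]
}}

```text
time: 2.63
tool_pos: [0.5558, 0.1357, 0.2543]
tool_rot: [0.0, 0.998, 0.07, -0.001]
contact_force: [-0.1, -0.2, 0.6]
gripper_width: -0.001
grasp_force: 0.0
```

Run:
```python
from h import *
w=grab('wrist','wrist2')
im=w['img'].copy()
cv2.imwrite('pics/w2.png',im)
```

```text
(no output)
```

View pics/w2.png

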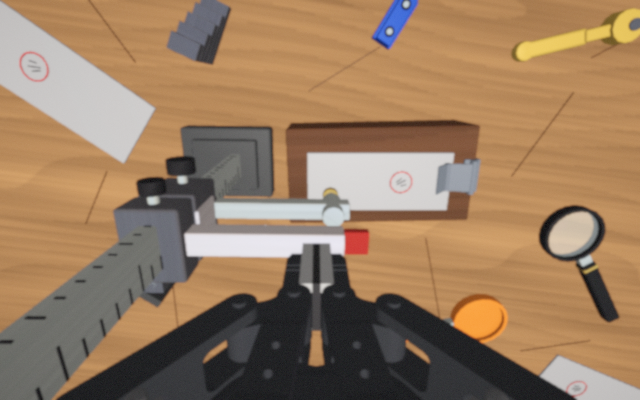

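The closed fingertips (316,250) stand over the bar (185–345, 243), short of the red tip. Now descend gently.

Request:
{"method": "move_arm", "body": {
  "rows": [
    [0, 0, 0.5, 0, 0, 0, -1],
    [0, 0, 0.3, 0, 0, 0, -1],
    [0, 0, 0.2, 0, 0, 0, -1],
    [0, 0, 0.2, 0, 0, 0, -1],
    [0, 0, 0.2, 0, 0, 0, -1],
    [0, 0, 0.2, 0, 0, 0, -1],
    [0, 0, 0.2, 0, 0, 0, -1],
    [0, 0, 0.2, 0, 0, 0, -1],
    [0, 0, 0, 0, 0, 0, -1]
  ]
}}

```text
time: 3.43
tool_pos: [0.5558, 0.1364, 0.2355]
tool_rot: [0.0, 0.998, 0.07, 0.0]
contact_force: [-0.1, 0.5, 1.5]
gripper_width: 0.001
grasp_force: 0.9
```

Run:
```python
from h import *
s=manip.state(); print(s['tool_pos'],s['contact_force'])
w=grab('wrist','wrist3'); print(red(load('wrist2'),(335,220,380,265),120),red(w,(335,215,390,285),120))
```

```text
[0.55584355 0.13642332 0.23545166] [-0.06232729  0.5137886   1.51500211]
(array([356.48658318, 241.2862254 ]), 559, (np.int64(345), np.int64(368), np.int64(229), np.int64(254))) (array([361.21083455, 254.94143485]), 683, (np.int64(347), np.int64(374), np.int64(242), np.int64(269)))
```

Request:
{"method": "move_arm", "body": {
  "rows": [
    [0, 0, 0.3, 0, 0, 0, -1],
    [0, 0, 0.3, 0, 0, 0, -1],
    [0, 0, 0.3, 0, 0, 0, -1],
    [0, 0, 0.3, 0, 0, 0, -1],
    [0, 0, 0.3, 0, 0, 0, -1],
    [0, 0, 0.3, 0, 0, 0, -1],
    [0, 0, 0.3, 0, 0, 0, -1],
    [0, 0, 0.3, 0, 0, 0, -1],
    [0, 0, 0.3, 0, 0, 0, -1],
    [0, 0, 0.3, 0, 0, 0, -1],
    [0, 0, 0.3, 0, 0, 0, -1],
    [0, 0, 0.3, 0, 0, 0, -1],
    [0, 0, 0.3, 0, 0, 0, -1],
    [0, 0, 0.3, 0, 0, 0, -1],
    [0, 0, 0.3, 0, 0, 0, -1],
    [0, 0, 0.3, 0, 0, 0, -1]
  ]
}}

```text
time: 4.82
tool_pos: [0.5559, 0.1364, 0.1871]
tool_rot: [-0.0, 0.998, 0.07, 0.0]
contact_force: [-0.1, -0.5, 3.9]
gripper_width: 0.0
grasp_force: 1.8
```

Run:
```python
from h import *
s=manip.state(); print(s['tool_pos'],s['contact_force'])
S,D,W=[grab(n,n+'4') for n in('scene','side','wrist')]
rs=red(S,(335,196,358,240),120); rw=red(W,(335,215,390,285),120);print(rs,rw)
X=tri((S,rs[0]),(W,rw[0]));print(X)
S0=load('scene1')
c=np.hstack([cv2.resize(S['img'][185:260,295:420],None,fx=4,fy=4,interpolation=2)[:300],cv2.resize(W['img'][150:300,260:410],None,fx=2,fy=2)])
cv2.imwrite('pics/c4.png',c)
```

```text
[0.55593138 0.13636746 0.18706054] [-0.10988212 -0.48085842  3.8993435 ]
(array([350.20833333, 215.45833333]), 24, (np.int64(348), np.int64(352), np.int64(213), np.int64(218))) (array([361.34916201, 254.11731844]), 716, (np.int64(347), np.int64(375), np.int64(240), np.int64(268)))
(array([0.5616215 , 0.11422941, 0.16783214]), [np.float64(0.000726271715372895), np.float64(0.0007262717153728284)])
```

View pics/c4.png

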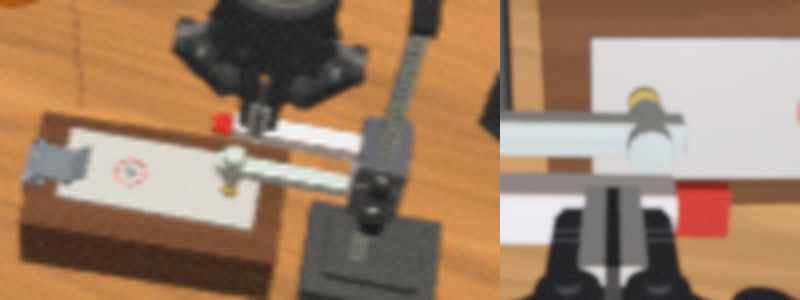

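Request:
{"method": "move_arm", "body": {
  "rows": [
    [0, 0, 0.3, 0, 0, 0, -1],
    [0, 0, 0.3, 0, 0, 0, -1],
    [0, 0, 0.3, 0, 0, 0, -1]
  ]
}}

```text
time: 5.22
tool_pos: [0.5555, 0.1363, 0.178]
tool_rot: [0.0, 0.998, 0.07, -0.0]
contact_force: [-1.9, -0.6, 3.4]
gripper_width: -0.005
grasp_force: 1.8
```

Request:
{"method": "move_arm", "body": {
  "rows": [
    [0, 0, 0.1, 0, 0, 0, -1],
    [0, 0, 0.1, 0, 0, 0, -1]
  ]
}}

```text
time: 5.38
tool_pos: [0.5555, 0.1363, 0.1759]
tool_rot: [0.0, 0.998, 0.07, -0.0]
contact_force: [-2.3, -0.0, 3.7]
gripper_width: -0.001
grasp_force: 1.7
```

Request:
{"method": "move_arm", "body": {
  "rows": [
    [0, 0, 0.1, 0, 0, 0, -1],
    [0, 0, 0.1, 0, 0, 0, -1]
  ]
}}

```text
time: 5.55
tool_pos: [0.5555, 0.1363, 0.1741]
tool_rot: [0.0, 0.998, 0.07, -0.0]
contact_force: [-3.0, -0.4, 3.7]
gripper_width: 0.0
grasp_force: 1.8
```

Request:
{"method": "move_arm", "body": {
  "rows": [
    [0, 0, 0.1, 0, 0, 0, -1],
    [0, 0, 0.1, 0, 0, 0, -1]
  ]
}}

```text
time: 5.72
tool_pos: [0.5556, 0.1363, 0.1723]
tool_rot: [0.0, 0.998, 0.07, -0.0]
contact_force: [-3.6, -1.0, 5.0]
gripper_width: -0.0
grasp_force: 2.3
```

Run:
```python
from h import *
s=manip.state(); print(s['tool_pos'],s['contact_force'],s['ft_torque'])
S,D,W=[grab(n,n+'5') for n in('scene','side','wrist')]
rs=red(S,(335,196,358,240),120); rw=red(W,(335,215,390,285),120);print(rs,rw)
print(tri((S,rs[0]),(W,rw[0])))
A=cv2.resize(S['img'][170:260,295:420],None,fx=3.2,fy=3.2,interpolation=2)
B=cv2.resize(W['img'][130:310,240:440],None,fx=2,fy=2)
C=cv2.resize(D['img'][150:300,220:320],None,fx=4,fy=4,interpolation=2)
h=600;c=np.zeros((600,800,3),np.uint8);c[:A.shape[0],:A.shape[1]]=A;c[288:288+300,:400]=B[:300];c[:600,400:800]=C
cv2.imwrite('pics/c5.png',c)
```

```text
[0.55558813 0.13632634 0.17228975] [-3.63418894 -0.96561692  4.9691807 ] [-0.10383992  0.6851667  -0.01040338]
(array([349.72, 218.52]), 25, (np.int64(347), np.int64(352), np.int64(216), np.int64(221))) (array([361.43560058, 255.0853835 ]), 691, (np.int64(347), np.int64(375), np.int64(242), np.int64(268)))
(array([0.55918795, 0.11337455, 0.14898158]), [np.float64(0.0003232040558154706), np.float64(0.00032320405581527884)])
```

View pics/c5.png

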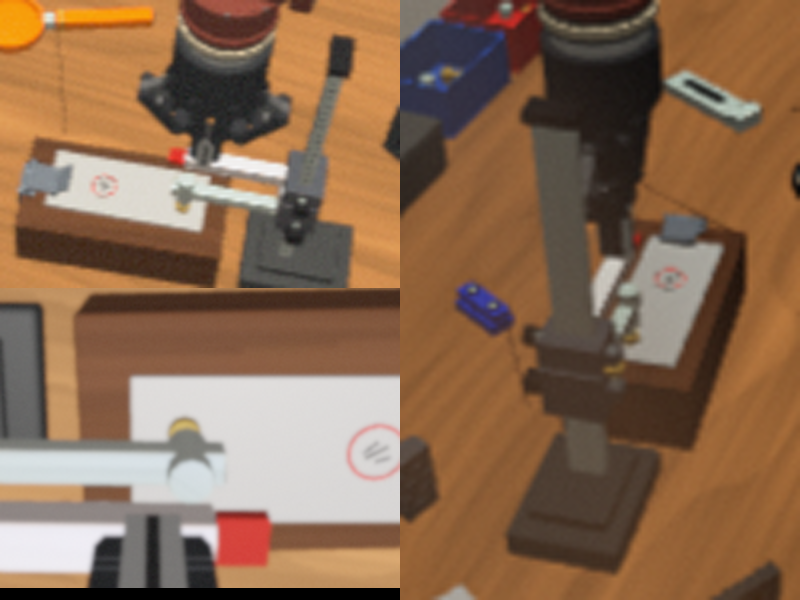

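Request:
{"method": "move_arm", "body": {
  "rows": [
    [0, 0, 0.05, 0, 0, 0, -1],
    [0, 0, 0.05, 0, 0, 0, -1]
  ]
}}

```text
time: 6.03
tool_pos: [0.556, 0.1364, 0.1715]
tool_rot: [-0.0, 0.998, 0.07, 0.0]
contact_force: [-3.1, -1.2, 4.5]
gripper_width: -0.002
grasp_force: 2.4
```

Request:
{"method": "move_arm", "body": {
  "rows": [
    [0, 0, 0.05, 0, 0, 0, -1],
    [0, 0, 0.05, 0, 0, 0, -1]
  ]
}}

```text
time: 6.2
tool_pos: [0.556, 0.1364, 0.1706]
tool_rot: [-0.0, 0.998, 0.07, 0.0]
contact_force: [-2.1, 0.5, 5.3]
gripper_width: -0.002
grasp_force: 2.5
```

Request:
{"method": "move_arm", "body": {
  "rows": [
    [0, 0, 0, 0, 0, 0, -1],
    [0, 0, 0, 0, 0, 0, -1],
    [0, 0, 0, 0, 0, 0, -1],
    [0, 0, 0, 0, 0, 0, -1],
    [0, 0, -0.1, 0, 0, 0, -1],
    [0, 0, -0.3, 0, 0, 0, -1],
    [0, 0, -0.6, 0, 0, 0, -1],
    [0, 0, -1, 0, 0, 0, -1],
    [0, 0, -1.5, 0, 0, 0, -1],
    [0, 0, -1.5, 0, 0, 0, -1],
    [0, 0, -1.5, 0, 0, 0, -1],
    [0, 0, -1.5, 0, 0, 0, -1],
    [0, 0, -1.5, 0, 0, 0, -1],
    [0, 0, -1.5, 0, 0, 0, -1],
    [0, 0, 0, 0, 0, 0, -1],
    [0, 0, 0, 0, 0, 0, -1]
  ]
}}

```text
time: 7.53
tool_pos: [0.5565, 0.1365, 0.2819]
tool_rot: [-0.0, 0.998, 0.07, 0.002]
contact_force: [0.6, -0.4, -0.1]
gripper_width: -0.002
grasp_force: 0.0
```

Run:
```python
from h import *
s=manip.state(); print(s['tool_pos'],s['tool_rot'],s['contact_force'])
S,D,W=[grab(n,n+'6') for n in('scene','side','wrist')]
rs=red(S,(335,196,358,240),120)
rd=red(D,(262,185,290,235),90);rw=red(W,(330,205,380,285),120);print(rs,rd,rw)
print(tri((S,rs[0]),(W,rw[0])))
# loupe rim/handle in wrist
x0,y0,x1,y1=470,160,640,330
g=W['img'][y0:y1,x0:x1].max(2); m=(g<75).astype(np.uint8)
n,l,st,c=cv2.connectedComponentsWithStats(m)
for i in np.argsort(-st[1:,4])[:3]+1: print(st[i]+[x0,y0,0,0,0],c[i]+[x0,y0])
cv2.imwrite('pics/c6.png',W['img'])
```

```text
[0.55649978 0.13646259 0.28193597] [-8.27353345e-05  9.97537041e-01  7.01233871e-02  1.59866783e-03] [ 0.6013976  -0.40167378 -0.06100966]h.py:22: RuntimeWarning: Mean of empty slice.
  ys,xs=np.nonzero(m); return np.array([xs.mean()+x0,ys.mean()+y0]),len(xs),(xs.min()+x0,xs.max()+x0,ys.min()+y0,ys.max()+y0)
  ret = ret.dtype.type(ret / rcount)
Traceback (most recent call last):
  File "h.py", line 22, in red
    ys,xs=np.nonzero(m); return np.array([xs.mean()+x0,ys.mean()+y0]),len(xs),(xs.min()+x0,xs.max()+x0,ys.min()+y0,ys.max()+y0)
                                                                               ~~~~~~^^
ValueError: zero-size array to reduction operation minimum which has no identity
```

Run:
```python
from h import *
S,D,W=[load(n+'6') for n in('scene','side','wrist')]
rs=red(S,(335,196,358,240),120);rw=red(W,(325,180,385,260),120);print(rs,rw)
print(tri((S,rs[0]),(W,rw[0])))
print(proj(W,(.506,-.196,.007)),proj(W,(.3926,-.296,.01)),proj(W,(.446,-.249,.016)))
def comps(f,box,T):
    x0,y0,x1,y1=box
    g=f['img'][y0:y1,x0:x1].max(2); m=(g<T).astype(np.uint8)
    n,l,st,c=cv2.connectedComponentsWithStats(m)
    for i in np.argsort(-st[1:,4])[:3]+1: print(st[i]+[x0,y0,0,0,0],c[i]+[x0,y0])
comps(W,(480,160,640,330),75)
print('w1');W1=load('wrist1');print(proj(W1,(.506,-.196,.007)),proj(W1,(.3926,-.296,.01)));comps(W1,(410,225,500,290),75);comps(W1,(450,275,500,340),75)
comps(load('wrist3'),(500,180,640,330),75);w=load('wrist2');comps(w,(500,180,640,330),75)
```

```text
(array([349.39130435, 218.95652174]), 23, (np.int64(347), np.int64(352), np.int64(217), np.int64(221))) (array([343.60189573, 190.92417062]), 211, (np.int64(337), np.int64(351), np.int64(184), np.int64(198)))
(array([0.55812678, 0.11289906, 0.14500474]), [np.float64(0.0006328094929126817), np.float64(0.0006328094929127225)])
[555.80907031 227.1425467 ] [593.66937133 307.31200225] [580.79839939 274.1134096 ]
[564 254  39  56 757] [584.70805812 283.34874505]
[528 200  61  51 692] [555.57947977 222.89739884]
w1
[440.50826656 256.34543875] [484.87437106 330.2764049 ]
[416 231  53  48 411] [441.09489051 252.17274939]
[455 281   9   5  13] [459.53846154 283.53846154]
[462 287   7   3  12] [465.25 288.5 ]
[459 287  33  45 481] [474.83991684 309.37629938]
[450 325  25  15 191] [458.04188482 334.52356021]
[455 281   9   5  13] [459.53846154 283.53846154]
[550 213  68  56 952] [581.06197479 238.3855042 ]
[589 272  42  58 941] [611.35069075 302.94899044]
[577 263  41  58 861] [598.99651568 293.66898955]
[540 206  64  54 821] [568.99878197 230.727162  ]
```

Request:
{"method": "move_arm", "body": {
  "rows": [
    [-0.7, 1.5, 0, 0, 0, 0, -1],
    [-1.4, 3.1, 0, 0, 0, 0, -1],
    [-1.4, 3.1, 0, 0, 0, 0, -1],
    [-1.4, 3.1, 0, 0, 0, 0, -1],
    [-1.4, 3.1, 0, 0, 0, 0, -1],
    [-1.4, 3.1, 0, 0, 0, 0, 0],
    [-1.4, 3.1, 0, 0, 0, 0, 0],
    [-1.4, 3.1, 0, 0, 0, 0, 0],
    [-1.4, 3.1, 0, 0, 0, 0, 0],
    [-1.4, 3.1, 0, 0, 0, 0, 0],
    [-1.4, 3.1, 0, 0, 0, 0, 0],
    [-1.4, 3.1, 0, 0, 0, 0, 0],
    [-0.3, 1.0, 1.3, 0, 0, -6.66, 0],
    [0, 0, 1.3, 0, 0, -6.66, 0],
    [0, 0, 1.3, 0, 0, -6.66, 0],
    [0, 0, 1.3, 0, 0, -6.66, 0],
    [0, 0, 1.3, 0, 0, -6.66, 0],
    [0, 0, 1.3, 0, 0, 0, 0],
    [0, 0, 0, 0, 0, 0, 0],
    [0, 0, 0, 0, 0, 0, 0]
  ]
}}

```text
time: 9.35
tool_pos: [0.444, -0.2484, 0.2008]
tool_rot: [-0.001, 0.936, 0.352, -0.001]
contact_force: [0.1, 1.5, 0.0]
gripper_width: 0.499
grasp_force: 0.0
```

Run:
```python
from h import *
s=manip.state(); print(s['tool_pos'],s['tool_rot'],s['gripper_width'])
W=grab('wrist','wrist7')
for X in [(.506,-.196,.007),(.3926,-.296,.01),(.446,-.249,.016),(.468,-.2304,.01)]: print(proj(W,X))
cv2.imwrite('pics/c7.png',W['img'])
```

```text
[ 0.44395933 -0.2484181   0.20077435] [-1.28017265e-03  9.36045681e-01  3.51875244e-01 -8.10777965e-04] 0.4987563551932494
[318.18025501  88.94576604]
[318.2722686  236.62811209]
[318.32362275 174.09240937]
[318.90202544 144.04208621]
```

View pics/c7.png

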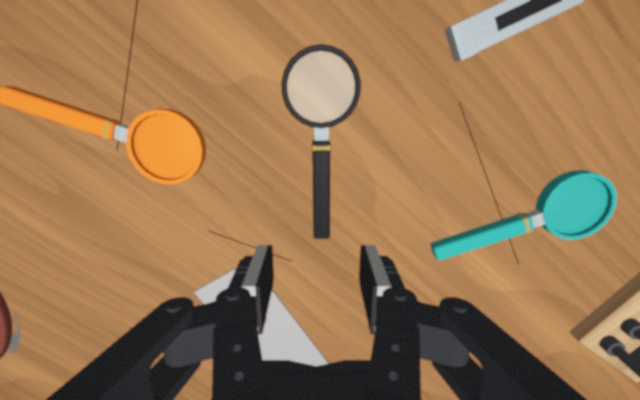

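The view shows the black loupe aligned with the tool: rim centre (321,86), handle end (321,237), fingers either side at (265,255) and (370,255).

Run:
```python
from h import *
from scipy.spatial.transform import Rotation as Rt
W=load('wrist7'); W1=load('wrist1'); s=manip.state(); q=s['tool_rot']; R=Rt.from_quat([q[1],q[2],q[3],q[0]]).as_matrix()
f=W['img']; 
for r in (160,190,220): 
    xs=np.nonzero(f[r,290:350].max(1)<75)[0]; print(r,xs.min()+290,xs.max()+290)
m=(f[40:128,270:370].max(2)<75); ys,xs=np.nonzero(m); print(xs.min()+270,xs.max()+270,ys.min()+40,ys.max()+40)
for n,p,z in [('lens',(321,85.5),.012),('end',(321,237.5),.014),('hstart',(321,142),.014)]:
    X=onz(W,p,z); print(n,X,R.T@(X-s['tool_pos'])*100)
# height check: handle end & lens from wrist1 + wrist7 + scene
print(tri((W,(321,85.5)),(W1,(442,254.5)),(load('scene1'),(260.5,203))))
```

```text
160 314 328
190 314 328
220 314 328
283 358 46 126
lens [ 0.50997119 -0.19594143  0.012     ] [ 8.40976411  0.35011405 19.00000989]
end [ 0.39519404 -0.29757133  0.014     ] [-6.92057222  0.42748151 18.80225997]
hstart [ 0.47129957 -0.23016337  0.014     ] [ 3.24584536  0.37457441 18.80076901]
(array([ 0.50984648, -0.19526034,  0.00990861]), [np.float64(0.0007054781841611191), np.float64(0.0009237031369361656), np.float64(0.001540003610455879)])
```

Request:
{"method": "move_arm", "body": {
  "rows": [
    [0.2, 0.2, 1, 0, 0, 0, 0],
    [0.2, 0.2, 1.8, 0, 0, 0, 0],
    [0, 0, 1.8, 0, 0, 0, 0],
    [0, 0, 1.8, 0, 0, 0, 0],
    [0, 0, 1.8, 0, 0, 0, 0],
    [0, 0, 1.8, 0, 0, 0, 0],
    [0, 0, 1.8, 0, 0, 0, 0],
    [0, 0, 1.8, 0, 0, 0, 0],
    [0, 0, 1.5, 0, 0, 0, 0],
    [0, 0, 1.0, 0, 0, 0, 0],
    [0, 0, 0.7, 0, 0, 0, 0],
    [0, 0, 0.5, 0, 0, 0, 0],
    [0, 0, 0.3, 0, 0, 0, 0],
    [0, 0, 0, 0, 0, 0, 0],
    [0, 0, 0, 0, 0, 0, 0]
  ]
}}

```text
time: 10.65
tool_pos: [0.4508, -0.2497, 0.027]
tool_rot: [0.001, 0.936, 0.353, 0.0]
contact_force: [0.2, 0.1, -0.6]
gripper_width: 0.504
grasp_force: 0.0
```

Run:
```python
from h import *
s=manip.state(); print(s['tool_pos'],s['contact_force'])
W=grab('wrist','wrist8'); f=W['img']
for r in range(60,300,20):
    m=(f[r].max(1)<75).astype(int); d=np.diff(np.r_[0,m,0]); a,b=np.nonzero(d==1)[0],np.nonzero(d==-1)[0]; print(r,[(int(x),int(y)) for x,y in zip(a,b) if y-x>5])
```

```text
[ 0.45076078 -0.2496696   0.02695433] [ 0.24236341  0.07439235 -0.63329457]
60 [(235, 244), (382, 396)]
80 [(231, 238), (387, 400)]
100 [(226, 238), (388, 400)]
120 [(230, 242), (383, 396)]
140 [(239, 253), (373, 380), (381, 387)]
160 [(256, 264), (265, 274), (351, 370)]
180 [(296, 330)]
200 []
220 []
240 [(296, 332)]
260 [(242, 251), (263, 272), (297, 332), (361, 369), (382, 391)]
280 [(232, 244), (257, 272), (298, 331), (360, 376), (389, 401)]
```

Request:
{"method": "move_arm", "body": {
  "rows": [
    [0, 0, 0.3, 0, 0, 0, 0],
    [0, 0, 0.2, 0, 0, 0, 0],
    [0, 0, 0, 0, 0, 0, 0],
    [0, 0, 0, 0, 0, 0, -1],
    [0, 0, 0, 0, 0, 0, -1],
    [0, 0, 0, 0, 0, 0, -1],
    [0, 0, 0, 0, 0, 0, -1],
    [0, 0, 0, 0, 0, 0, -1],
    [0, 0, 0, 0, 0, 0, -1]
  ]
}}

```text
time: 11.45
tool_pos: [0.4505, -0.2495, 0.0216]
tool_rot: [0.0, 0.936, 0.353, 0.0]
contact_force: [0.2, -0.6, 2.1]
gripper_width: 0.191
grasp_force: 61.6
```

Request:
{"method": "move_arm", "body": {
  "rows": [
    [0, 0, -0.3, 0, 0, 0, -1],
    [0, 0, -0.8, 0, 0, 0, -1],
    [0, 0, -1.5, 0, 0, 0, -1],
    [0, 0, -1.5, 0, 0, 0, -1],
    [0, 0, -1.5, 0, 0, 0, -1],
    [0, 0, -1.5, 0, 0, 0, -1],
    [0, 0, -1.5, 0, 0, 0, -1],
    [0, 0, -1.5, 0, 0, 0, -1],
    [0, 0, -1.5, 0, 0, 0, -1],
    [0, 0, -1.2, 0, 0, 0, -1],
    [0, 0, -0.6, 0, 0, 0, -1],
    [0, 0, -0.3, 0, 0, 0, -1],
    [0, 0, 0, 0, 0, 0, -1],
    [0, 0, 0, 0, 0, 0, -1],
    [0, 0, 0, 0, 0, 0, -1]
  ]
}}

```text
time: 12.7
tool_pos: [0.4497, -0.2489, 0.1571]
tool_rot: [-0.001, 0.936, 0.353, -0.001]
contact_force: [0.6, -0.6, -2.0]
gripper_width: 0.192
grasp_force: 61.2
```

Run:
```python
from h import *
s=manip.state(); print(s['tool_pos'],s['contact_force'],s['grasp_force'],s['gripper_width'])
S,D,W=[grab(n,n+'9') for n in('scene','side','wrist')]
def comps(f,box,T=75):
    x0,y0,x1,y1=box
    g=f['img'][y0:y1,x0:x1].max(2); m=(g<T).astype(np.uint8)
    n,l,st,c=cv2.connectedComponentsWithStats(m)
    for i in np.argsort(-st[1:,4])[:3]+1: print(st[i]+[x0,y0,0,0,0],c[i]+[x0,y0])
L=(.510,-.1955,.1445)
for f in (S,D,W): print(proj(f,L))
comps(W,(200,20,440,190)); comps(load('wrist8'),(200,20,440,190))
```

```text
[ 0.44969876 -0.24890759  0.15708054] [ 0.64316488 -0.62186211 -1.99752407] 61.16138577461243 0.19219157506238194
[255.19615036 177.44928331]
[327.71834961 162.15082707]
[314.96041647  91.9253868 ]
[ 224   20  184  166 5537] [315.84576485 105.09319126]
[ 224   20  177  162 5113] [313.07940544 102.33111676]
```

Request:
{"method": "move_arm", "body": {
  "rows": [
    [0.8, -0.6, -0.1, 0, 0, 0, -1],
    [1.6, -1.2, -0.1, 0, 0, 0, -1],
    [2.0, -1.5, 0, 0, 0, 0, -1],
    [2.0, -1.5, 0, 0, 0, 0, -1],
    [2.0, -1.5, 0, 0, 0, 0, -1],
    [2.0, -1.5, 0, 0, 0, 0, -1],
    [2.0, -1.5, 0, 0, 0, 0, -1],
    [2.0, -1.5, 0, 0, 0, 0, -1],
    [2.0, -1.5, 0, 0, 0, 0, -1],
    [1.6, -1.3, 0, 0, 0, 0, -1],
    [1.0, -0.8, 0, 0, 0, 0, -1],
    [0.6, -0.5, 0, 0, 0, 0, -1],
    [0, 0, 0, 0, 0, 0, -1],
    [0, 0, 0, 0, 0, 0, -1],
    [0, 0, 0, 0, 0, 0, -1]
  ]
}}

```text
time: 14.1
tool_pos: [0.4989, -0.0085, 0.1603]
tool_rot: [0.0, 0.936, 0.353, -0.0]
contact_force: [-0.7, -0.3, -1.3]
gripper_width: 0.191
grasp_force: 61.1
```

Run:
```python
from h import *
from scipy.spatial.transform import Rotation as Rt
s=manip.state(); p=s['tool_pos'];print(p,s['contact_force'],s['grasp_force'])
S,D,W=[grab(n,n+'10') for n in('scene','side','wrist')]
# predicted lens from grasp: TCP shift since closing
L=np.array([.510,-.1955,.007])+p-np.array([.4505,-.2495,.0216]); print('pred lens',L)
for f in (S,D,W): print('lens px',proj(f,L),'mark px',proj(f,(.5585,.0493,.064)))
for n,f,b in(('S',S,(300,185,370,235)),('D',D,(255,160,310,235)),('W',W,(200,20,640,330))):
    x0,y0,x1,y1=b; h=cv2.cvtColor(f['img'],cv2.COLOR_BGR2HSV)[y0:y1,x0:x1]
    m=(((h[...,0]<8)|(h[...,0]>172))&(h[...,1]>110)&(h[...,2]>80)).astype(np.uint8)
    k,l,st,c=cv2.connectedComponentsWithStats(m)
    for i in np.argsort(-st[1:,4])[:3]+1: print(n,'red',st[i]+[x0,y0,0,0,0],c[i]+[x0,y0])
    g=f['img'][y0:y1,x0:x1].max(2); m=(g<60).astype(np.uint8); k,l,st,c=cv2.connectedComponentsWithStats(m)
    for i in np.argsort(-st[1:,4])[:3]+1: print(n,'dark',st[i]+[x0,y0,0,0,0],c[i]+[x0,y0])
```

```text
[ 0.49890533 -0.008483    0.16026752] [-0.6820237  -0.28308432 -1.34981461] 61.1305832862854
pred lens [0.55840533 0.045517   0.14566752]
lens px [326.59525958 212.28740497] mark px [327.0426826  227.83510966]
lens px [286.15972049 197.25027698] mark px [286.73518023 219.41453074]
lens px [312.10439803  91.99076567] mark px [309.30599762  86.41303733]
S red [347 217   6   5  23] [349.60869565 218.91304348]
S dark [301 185  19  10  90] [312.23333333 187.9       ]
S dark [314 215  23   8  32] [325.40625 220.0625 ]
S dark [324 201   5   1   5] [326. 201.]
D red [275 208   6   4  13] [277.76923077 209.        ]
D red [255 160   2   2   2] [255.5 160.5]
D dark [302 160   8  36 171] [306.57309942 174.04093567]
D dark [276 189  25  17 148] [287.46621622 198.21621622]
D dark [297 212   9  23  80] [301.9625 224.875 ]
W dark [ 340  255  133   75 4101] [389.89148988 308.60082907]
W dark [ 292  235   49   95 3955] [316.10745891 280.9699115 ]
W dark [ 200  255   93   75 3528] [251.138322   306.61791383]
```

Run:
```python
from h import *
S,D,W=[load(n+'10') for n in('scene','side','wrist')]
print('rim',tri((S,(325.5,211.8)),(D,(288.2,197.3))))
print('tip',tri((S,(349.6,218.9)),(D,(277.8,209))))
f=S['img'];A=cv2.resize(f[190:245,295:375],None,fx=5,fy=5,interpolation=2)
h=cv2.cvtColor(W['img'],cv2.COLOR_BGR2HSV); 
m=((h[...,0]<10)|(h[...,0]>170))&(h[...,1]>60)&(h[...,2]>80); m[190:]=0
ys,xs=np.nonzero(m); 
k,l,st,c=cv2.connectedComponentsWithStats(m.astype(np.uint8))
for i in np.argsort(-st[1:,4])[:5]+1: print(st[i],c[i])
print('index px W',proj(W,(.5585,.112,.1465)))
```

```text
rim (array([0.55488851, 0.04073417, 0.14239185]), [np.float64(0.0010013424140927008), np.float64(0.0010013424140926043)])
tip (array([0.55703706, 0.11124432, 0.14732334]), [np.float64(0.0024248358982896733), np.float64(0.0024248358982898784)])
[408  83   3  11  11] [408.54545455  88.        ]
[374 161   6   5   9] [376.55555556 162.88888889]
[382 157   4   3   5] [383.4 158.2]
[399  47   3   4   4] [400.   48.5]
[201  71   3   3   4] [201.75  72.  ]
index px W [174.86306309 -34.59533586]
```

Request:
{"method": "move_arm", "body": {
  "rows": [
    [0.15, -0.1, 0, 0, 0, 0, -1],
    [0.2, -0.1, 0, 0, 0, 0, -1],
    [0.1, -0.1, 0, 0, 0, 0, -1],
    [0, 0, 0, 0, 0, 0, -1],
    [0, 0, 0, 0, 0, 0, -1],
    [0, 0, 0, 0, 0, 0, -1],
    [0, 0, 0, 0, 0, 0, -1],
    [0, 0, 0, 0, 0, 0, -1],
    [0, 0, 0, 0, 0, 0, -1]
  ]
}}

```text
time: 15.0
tool_pos: [0.5004, -0.0028, 0.1603]
tool_rot: [0.0, 0.936, 0.353, -0.0]
contact_force: [-0.4, -0.0, -2.0]
gripper_width: 0.19
grasp_force: 61.1
```

Run:
```python
from h import *
s=manip.state(); p=s['tool_pos'];print(p,s['contact_force'],s['grasp_force'],np.abs(s['joint_vel']).max())
S,D,W=[grab(n,n+'11') for n in('scene','side','wrist')]
L=np.array([.510,-.1955,.007])+p-np.array([.4505,-.2495,.0216]); print('pred lens',L)
def box(f,b,T):
    x0,y0,x1,y1=b; m=(f['img'][y0:y1,x0:x1].max(2)<T); ys,xs=np.nonzero(m); return xs.min()+x0,xs.max()+x0,ys.min()+y0,ys.max()+y0,m.sum()
# rim extents in wrist along its rows/cols through the lens
f=W['img'];px=proj(W,L).astype(int);print(px,'mark',proj(W,(.5585,.0493,.064)))
for r in (80,100,120):
    x=np.nonzero(f[r,200:430].max(1)<60)[0]+200; print(r,x.min(),x.max(),x.mean())
c=np.nonzero(f[:200,314].max(1)<60)[0]; print('col',c.min(),c.max())
x=box(D,(274,186,303,208),60);print(x)
```

```text
[ 0.50038229 -0.00279711  0.16027425] [-0.36417881 -0.011399   -2.02870255] 61.135311126708984 0.0012913621936353004
pred lens [0.55988229 0.05120289 0.14567425]
[312  92] mark [314.83297717  94.5664148 ]
80 225 407 329.0
100 224 406 314.77777777777777
120 230 401 320.05882352941177
col 3 184
(np.int64(274), np.int64(302), np.int64(190), np.int64(206), np.int64(149))
```

```bash
python3 -c "
from plant import manip
print(manip.job_done())"
```

```text
the job is handed in; nothing more can be done
None
```

The job is handed in, with no verdict returned: the gauge foot is on the shim, pushed in about 4 mm, and the arm holds the loupe level within about 3 mm of the scratch and about 1 mm of the red index's height, by my estimates.

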